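Close the welding chuck on a capped tube

ROBOT

A 6-joint arm with a two-finger parallel gripper is mounted at the origin on the work surface. World frame = base frame: x ahead of the robot, y to its left, z up, the work surface at z = 0. Lengths are in m, angles in rad, forces in N, time in s.
With the tool pointing down it reaches from about 0.225 to 0.875 m from the base axis. Payload 3.4 kg.
Tool frame: the origin (TCP) lies at the very end of the fingers, on their centre line; the grasp point (between the pads) lies 19 mm behind it (grip_depth is the distance from the TCP to the grasp point, in m); x points along the fingers, z is the direction in which the jaws open and shut, and the axes are right-handed (so a half turn about x gives the same grasp; the last joint's range is limited). The gripper opens to 85 mm and grips with 20 to 120 N. Pads are 22 mm wide; open, the fingers measure 114 mm over their backs; the gripper's body (76 mm by 85 mm) begins 54 mm behind the grasp point. The pads swing forward as they close: fully open they stand 13 mm farther back than shut.
Start: joints at [1.081, 0.276, 1.505, -0, 1.361, -0.121], TCP at [0.207, 0.536, 0.231] pointing down, gripper open.
Joint ranges: [-2.89, 2.89], [-0.75, 2.08], [0.22, 2.7], [-1.18, 4.32], [0.11, 2.71], [-2.7, 2.7]. Speed limits (rad/s): [2.57, 2.57, 3.14, 3.14, 3.14, 3.14].

INTERFACE

Orientations are given as a unit quaternion [w, x, y, z].
In Python, from rig import get_state, get_image, sign_off, grip_depth gives the robot as it stands. The module is installed in compiled form; this text tells all that it offers.
- The arm moves only by the tool arm_command, never from a script. Its argument "series" is a list of rows, each an object with "dp": the shift along the tool's x, y, z scaled (see below), a list of three; "angular": the turn, a rotation vector about the tool's x, y, z scaled (see below), a list of three; "gripper": the finger opening in mm, from 0 to 85.4. A call has exactly 8 rows; each row shifts and turns the pose as measured when the row begins, along the tool's axes as they then stand; what a row does not reach is not made up. The controller multiplies each number of a shift by 0.12 m and each number of a turn by 90 degrees. A row lasts 1/8 s, in which the tool goes at most 62.5 mm and 10.7 degrees, less where a joint would pass 70% of its speed; a pose out of reach is approached as far as the arm can. A call with a number of a shift or a turn outside -1 to 1 is refused whole. A call with a gripper value outside its range is refused whole. The fingers move at their own pace and stop on an object; "grip_force" is the grip in N (left out, the last holds). Time passes only in rows, so rows that do not move let the fingers close, or fill a call up. It gives the time, the measured TCP pose, the force and the opening at its end, in the units of the state.
- get_state(): the state, without advancing time (a new reading comes with each control period).
- get_image(name): name is "scene" or "top" or "wrist"; returns a dict with "image" (384x512x3 uint8, blue, green, red), "depth" (384x512 float32, m along the optical axis (not along the pixel's ray), 0 where there is no reading), "mtx" (3x3 intrinsics, pixels), "k1" (the pictures are not rectified: a ray, as slopes to the right and down, at radius r is drawn at 1 + k1 r^2 times it, then the intrinsics apply), "view" (4x4, takes a point from world to camera coordinates); the wrist camera has in their place "mount" (4x4, takes a point from camera to tool coordinates, whose origin is the TCP and whose axes are the tool frame's). Camera axes: x right, y up, looking along -z (the intrinsics and any distortion apply to the point x, -y, -z); pixel columns grow to the right and rows downward; lengths in m; the calibration is good to about 2 mm. A picture is of the moment at which its call begins: read the wrist's pose just before it.
- sign_off(): hands the job in, once; it reports no verdict.
The state is a dict: "clock": time; "qpos": joint angles; "qd": joint speeds; "effort": joint torques, N m; "position": TCP position; "ee_rot": TCP orientation; "contact_force": force on the tool from outside, world axes, zero at the start; "moment": the same for the moment, N m; "width": finger opening in m.
Only numpy, scipy, OpenCV 4.12 (cv2) and the standard library are available. Lean on these libraries where they do the work, as an engineer would, in place of code of your own. Each camera call takes 0.05 s, during which the arm holds its last target. There are 200 camera calls.

TASK

Clamp the capped tube for welding: with a fingertip, push one of the welding chuck's spokes clockwise (seen from above) until all three jaws have drawn the tube to the middle and hold it firmly, without wrenching the spoke, then take your hand away. Do not handle the tube or push the jaws themselves, lift nothing, and leave the spare tube, the magnet and the hammer where they are.

Things in the scene. Friction and masses are not known exactly. Their poses are not given: they have to be found in the camera images.
- chuck_face (a point): Centre of the flat dark steel face of the blue-based welding chuck, on its upright axis, 68 mm above the table; the tube stands here. The chuck is fixed. Blue flange 210 mm across and 12 mm high; drum and face 176 mm across; between them the dark knurled scroll ring (184 mm across, 37 to 55 mm high) with three spokes.
- ring (a joint): Turn of the scroll ring and its spokes, rad, 0 to 1.6; grows as the spokes go clockwise seen from above, closing the jaws: faces 50 mm from the axis at 0, 20 mm nearer per rad, so they grip the centred tube near 1.25. Turning takes about 0.4 N m (3 to 4 N at a spoke point) and the ring stays where left. Once it stops, a 10 to 20 N push there clamps firmly; over 60 N wrenches it.
- spoke0 (a point): Where to push the first spoke: middle of its rod, 128 mm from the chuck's axis, 80 mm above the table. Each spoke is a steel rod 10 mm thick that leaves the ring 90 mm from the axis, 46 mm up, and rises outward at 42 degrees to a black ball 24 mm across (centre 151 mm from the axis, 100 mm up). Under this point is only the table; a finger has room from above on both sides.
- spoke1 (a point): The same point on the second spoke, 120 degrees further round anticlockwise.
- spoke2 (a point): The same point on the third spoke.
- chuck: The whole chuck with its ring, spokes and jaws. Origin on its axis at table height.
- jaw0: Steel jaw, 38 mm long radially, 18 mm wide, stepped, 12 and 24 mm high, sliding radially on the chuck's face. Origin at the foot of its clamping face; x points outward from the chuck's axis.
- jaw1: The second jaw, likewise, 120 degrees on.
- jaw2: The third jaw, likewise.
- tube_mid (a point): Centre (half-way up) of the bright tube stub with a cap tacked on, 50 mm diameter, 46 mm high, about 0.2 kg, loose, standing on the chuck's face a few mm off centre between the open jaws; its top is 114 mm above the table.
- tube: The same tube stub; origin at the centre of its underside, z along its axis.
- spare_tube: An identical capped tube standing on the table beside the chuck; origin at the centre of its underside.
- magnet: Red triangular welding magnet lying flat on the table, about 110 mm a side, 16 mm thick; origin at the middle of its underside.
- hammer: Hammer lying flat on the table beside the chuck, wooden handle, about 260 mm long and 26 mm high.
Things that resemble listed ones, but are neither listed nor needed, are in the scene too. Leave any orange or red look-alike of the tube alone.

How it is judged:
On the way, in this order (a step that is already met when the one before it is completed fails the run):
1. a finger pushes on a spoke while the jaws are still open (contact force between the fingers and chuck above 1 N and value of joint ring below 1.1 rad), for 0.1 s.
2. all three jaws press on the tube (contact force between each of jaw0, jaw1, jaw2 and tube above 2 N), for 0.2 s.
At the end, for the whole second after the job is handed in: Each of the three jaws presses on the tube with more than 2 N, by itself; the tube stands still and upright (within 3 degrees) on the chuck's face, its axis within 2.5 mm of the chuck's (all of step 2 and horizontal distance between tube and chuck_face below 0.0025 m and distance between tube and chuck_face below 0.004 m and angle between tube's own z axis and vertical below 0.05 rad and linear speed of tube below 0.01 m/s); the robot touches nothing.
It fails at once if the tube was touched by hand (contact force between any of the fingers, the arm and tube above 1 N).
It fails at once if the tube was lifted off the chuck's face or tipped (z of tube in the frame of chuck_face above 0.006 m or angle between tube's own z axis and vertical above 0.15 rad).
It fails at once if a jaw was pushed by hand (contact force between any of the fingers, the arm and jaw0 above 2 N or contact force between any of the fingers, the arm and jaw1 above 2 N or contact force between any of the fingers, the arm and jaw2 above 2 N).
It fails at once if the spoke was wrenched or gripped hard (over 60 N) (contact force between the fingers and chuck above 60 N).
It fails at once if the spare tube, the magnet or the hammer was moved (distance of any of spare_tube, magnet, hammer from where it was at the start of the episode above 0.01 m).
It also fails if it takes over 48 s, if anything falls off the work surface, if the arm or the gripper's body presses on something with over 40 N, if the wrist force passes 120 N, or if a joint passes its speed limit or range.

## Working session

There is one attempt and no reset: what is moved stays moved. The work goes in short steps, Python scripts to look and compute and a tool call to move; the robot and the scene stay as the last step left them, time stands still between calls to the robot, and variables do not carry over. Pictures are saved under pics/ and viewed, about 8 in all and at most 12, crops included, and the job is handed in when it is done.

Besides the shell and the picture viewer there is one more tool, called as name(argument=value, ...), one argument or row to a line, values as JSON. arm_command: Moves the arm, as the interface text tells. Its arguments: {"type":"object","properties":{"series":{"type":"array","items":{"type":"object","properties":{"dp":{"type":"array","items":{"type":"number"}},"angular":{"type":"array","items":{"type":"number"}},"gripper":{"type":"number"}}}},"grip_force":{"type":"number"}},"required":["series"]}

```bash
mkdir -p pics
cat > h.py <<'E'
import numpy as np, cv2
from rig import get_state,get_image,sign_off,grip_depth
from scipy.spatial.transform import Rotation as R
def rot(s): q=s["ee_rot"]; return R.from_quat([q[1],q[2],q[3],q[0]]).as_matrix()
def view(g,s=None):
    if "view" in g: return np.array(g["view"])
    T=np.eye(4);T[:3,:3]=rot(s);T[:3,3]=s["position"]
    return np.linalg.inv(T@np.array(g["mount"]))
def ray(g,V,u,v):
    K=np.array(g["mtx"]);d=np.array([(u-K[0,2])/K[0,0],(v-K[1,2])/K[1,1]]);p=d.copy()
    for _ in range(20): p=d/(1+g["k1"]*(p@p))
    W=np.linalg.inv(V);return W[:3,3],W[:3,:3]@np.array([p[0],-p[1],-1])
def onz(g,V,u,v,z):
    o,d=ray(g,V,u,v);return o+d*(z-o[2])/d[2]
def dep(g,V,u,v):
    o,d=ray(g,V,u,v);return o+d*g["depth"][int(round(v)),int(round(u))]
def proj(g,V,P):
    c=V@np.append(P,1);p=np.array([c[0],-c[1]])/-c[2];p=p*(1+g["k1"]*(p@p));K=np.array(g["mtx"])
    return K[0,0]*p[0]+K[0,2],K[1,1]*p[1]+K[1,2]
E
python3 - <<'E'
from h import *
import pickle
s=get_state();print(s,grip_depth)
d={n:get_image(n) for n in("top","scene")}
pickle.dump(d,open("d0.pkl","wb"))
for n in d: cv2.imwrite(f"pics/{n}0.png",d[n]["image"]);print(n,d[n]["mtx"],d[n]["k1"],np.linalg.inv(d[n]["view"])[:3,3])
E
```

```text
{'clock': 0.0, 'qpos': array([ 1.08101655e+00,  2.76579371e-01,  1.50614904e+00,  1.05669866e-05,
        1.36072438e+00, -1.21007138e-01]), 'qd': array([ 0.00063438, -0.00161533,  0.00230343, -0.00203144,  0.00125207,
       -0.00072999]), 'effort': array([-5.05984226e-04, -4.16773832e+01, -2.45800209e+01, -2.37939039e-04,
        1.10235866e-02, -3.31769215e-06]), 'position': array([0.20701701, 0.53585506, 0.2304423 ]), 'ee_rot': array([ 0.58261128, -0.40015247,  0.58378133,  0.39955156]), 'contact_force': array([ 0.92734552, -0.49238671,  0.48453785]), 'moment': array([-0.01015357, -0.00667853, -0.03263316]), 'width': 0.08550017441119036} 0.0187
top [[356.19270624   0.         257.1182581 ]
 [  0.         356.19270624 196.83553822]
 [  0.           0.           1.        ]] -0.06465566015367936 [0.45039378 0.04322476 0.89193005]
scene [[360.76356377   0.         266.22479959]
 [  0.         360.76356377 192.32043114]
 [  0.           0.           1.        ]] -0.11112144718537807 [ 1.11582803 -0.22738796  0.80849375]
```

View pics/top0.png

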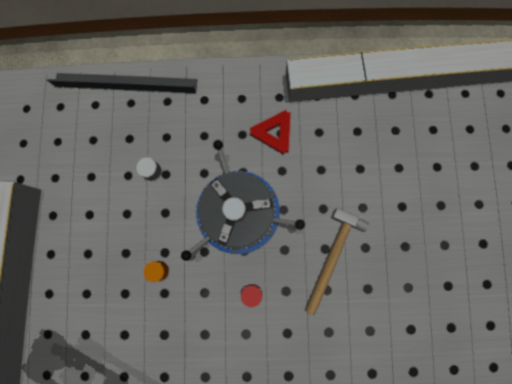

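View pics/scene0.png

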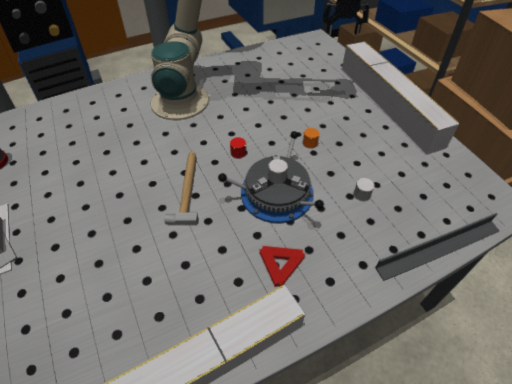

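Top view: chuck at (237,211), ball ends at about (218,145), (300,225) and (186,255). The bright spare is at (147,168), the orange and red look-alikes at (154,271) and (251,295), the hammer at (335,260) and the magnet at (272,131). The bright tube standing on the chuck at (233,209) is the one meant.

Run:
```python
from h import *
import pickle
d=pickle.load(open("d0.pkl","rb"));C={}
for n in d:
    g=d[n];V=view(g);hsv=cv2.cvtColor(g["image"],cv2.COLOR_BGR2HSV)
    m=cv2.inRange(hsv,(105,130,40),(125,255,255))
    u0,v0=(237,211) if n=="top" else (278,190)
    k=np.zeros_like(m);cv2.circle(k,(u0,v0),52,255,-1);m&=k
    h=cv2.convexHull(cv2.findNonZero(m))
    P=np.array([onz(g,V,*p[0],0.006)[:2] for p in h],np.float32)
    (c,r)=cv2.minEnclosingCircle(P);print(n,"flange",c,r)
    e=cv2.fitEllipse(P);print(e)
    C[n]=(g,V)
def tri(a,b):
    o1,d1=ray(*C["top"],*a);o2,d2=ray(*C["scene"],*b)
    t=np.linalg.lstsq(np.c_[d1,-d2],o2-o1,rcond=None)[0];p,q=o1+d1*t[0],o2+d2*t[1];return (p+q)/2,np.linalg.norm(p-q)
def blob(n,u,v):
    g=d[n]["image"].max(2);w=g[v-9:v+10,u-9:u+10];m=(w<35).astype(np.uint8)
    N,l,s,c=cv2.connectedComponentsWithStats(m);i=1+np.argmin(np.hypot(*(c[1:]-9).T)-0.1*s[1:,4]**.5);return c[i]+[u-9,v-9],s[i,4]
for t,sc in (((218,145),(320,204)),((300,225),(222,177)),((186,255),(296,134))):
    a,na=blob("top",*t);b,nb=blob("scene",*sc);print(a,na,b,nb,*tri(a,b),onz(*C["top"],*a,0.1),dep(*C["top"],*a))
print("tube",tri((233.5,209),(278,166)),onz(*C["top"],233.5,209,.114))
for n,p,q in(("spare",(147,168),0.046),("orange",(154,271),.046),("red",(251,295),.046),("magnet",(272,131),.016),("hamhead",(346,217),.02),("hamend",(311,311),.02)):print(n,onz(*C["top"],*p,q))
for n,cr in(("top",(130,130,190,140)),("scene",(200,110,140,120))):
    x,y,w,hh=cr;cv2.imwrite(f"pics/{n}_crop.png",cv2.resize(d[n]["image"][y:y+hh,x:x+w],None,fx=4,fy=4,interpolation=cv2.INTER_CUBIC))
```

```text
top flange (0.5501823425292969, 0.11363063007593155) 0.10423024743795395
((0.549910306930542, 0.11404368281364441), (0.20536521077156067, 0.2066061943769455), 68.6275863647461)
scene flange (0.5520073771476746, 0.11238879710435867) 0.10373705625534058
((0.5486775040626526, 0.11349432170391083), (0.2043670415878296, 0.20578190684318542), 9.2472562789917)
[217.5 144.5] 52 [319.2295082  205.29508197] 61 [0.69616655 0.1506293  0.09774661] 1.031489802582622e-05 [0.6954668  0.15031982 0.1       ] [0.69222483 0.14890311 0.11047613]
[299.29090909 224.25454545] 55 [222.         177.24390244] 41 [ 0.50627332 -0.03091292  0.10142741] 0.0008504969841991789 [ 0.50652935 -0.03064917  0.1       ] [ 0.50582845 -0.0297268   0.10988782]
[186.         255.11940299] 67 [294.68571429 134.48571429] 35 [0.44486897 0.22282021 0.10301752] 0.002875823882052882 [0.44428111 0.22214717 0.1       ] [0.44437952 0.21926641 0.11275054]
tube (array([0.54329867, 0.11460749, 0.11172532]), np.float64(0.0011800118037311783)) [0.54279    0.11385585 0.114     ]
spare [0.65819358 0.33310213 0.046     ]
orange [0.4079629 0.3109017 0.046    ]
red [0.34903368 0.0822798  0.046     ]
magnet [0.75289678 0.02138252 0.016     ]
hamhead [ 0.52688561 -0.15320102  0.02      ]
hamend [ 0.30551275 -0.05808429  0.02      ]
```

View pics/top_crop.png

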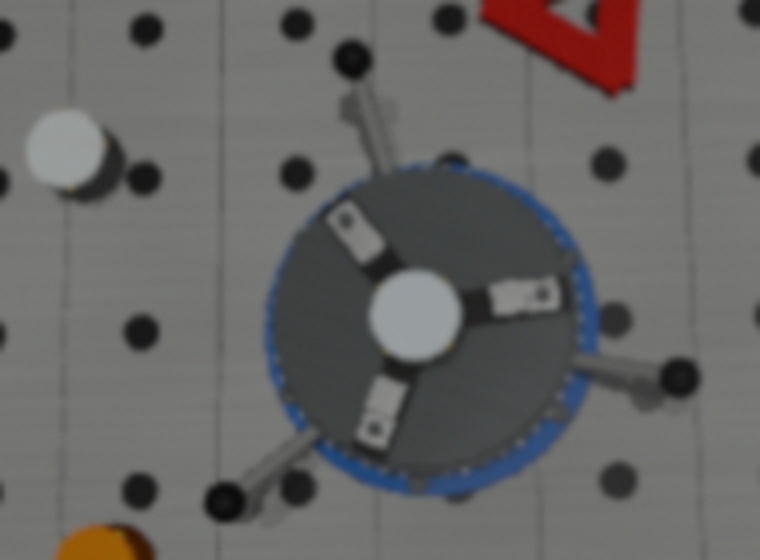

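Centre from the flange (0.549,0.114) agrees with the mean of the three balls, whose heights of 98–103 mm match the text. I'll push the spoke at 133.8° (near the start side), with the fingers closed and using the finger sides. Next I compute the tool axes and the approach.

```bash
cat > plan.py <<'E'
from h import *
import sys
Cc=np.array([.5492,.1141])
# target: finger centre at angle th(deg) radius .128 about chuck, height z; tool y along clockwise tangent (sgn)
def rel(th,z,r=.128):
    s=get_state();Rm=rot(s);t=np.radians(th)
    P=np.array([*(Cc+r*np.array([np.cos(t),np.sin(t)])),z]);tan=np.array([np.sin(t),-np.cos(t),0])
    x=np.array([0,0,-1.]);out=[]
    for sg in(1,-1):
        y=sg*tan;G=np.c_[x,y,np.cross(x,y)];rv=R.from_matrix(Rm.T@G).as_rotvec();out.append((sg,np.degrees(rv).round(1),(rv/(np.pi/2)).round(3)))
    dp=Rm.T@(P-s["position"])
    print("pos",s["position"].round(4),"F",s["contact_force"].round(1),"t",s["clock"],"q",s["qpos"].round(2),"w",s["width"])
    dd=s["position"][:2]-Cc;print("polar deg",np.degrees(np.arctan2(dd[1],dd[0])).round(2),"r",np.hypot(*dd).round(4))
    print("target",P.round(3),"dp mm",(dp*1000).round(1),"units",(dp/.12).round(3));[print(o) for o in out];print(Rm.round(3))
rel(*map(float,sys.argv[1:]))
E
python3 plan.py 147 .16
```

```text
pos [0.2071 0.5359 0.2305] F [ 0.1  0.2 -0.6] t 0.1 q [ 1.08  0.28  1.51 -0.    1.36 -0.12] w 0.08571022084576593
polar deg 129.04 r 0.5431
target [0.442 0.184 0.16 ] dp mm [  70.9 -345.9 -243.7] units [ 0.591 -2.883 -2.031]
(1, array([ 1.019e+02, -1.000e-01,  1.000e-01]), array([ 1.132e+00, -1.000e-03,  1.000e-03]))
(-1, array([-78.1,  -0.1,  -0.1]), array([-0.868, -0.001, -0.001]))
[[-0.001 -0.933  0.361]
 [-0.001  0.361  0.933]
 [-1.     0.    -0.002]]
```

arm_command(
  series=[
    {"dp": [0,0,0],"angular": [-0.11,0,0],"gripper": 0},
    {"dp": [0,0,0],"angular": [-0.11,0,0],"gripper": 0},
    {"dp": [0,0,0],"angular": [-0.11,0,0],"gripper": 0},
    {"dp": [0,0,0],"angular": [-0.11,0,0],"gripper": 0},
    {"dp": [0,0,0],"angular": [-0.11,0,0],"gripper": 0},
    {"dp": [0,0,0],"angular": [-0.11,0,0],"gripper": 0},
    {"dp": [0,0,0],"angular": [-0.11,0,0],"gripper": 0},
    {"dp": [0,0,0],"angular": [-0.11,0,0],"gripper": 0},
  ],
  grip_force=60,
)

```text
clock: 1.1
position: [0.2057, 0.5334, 0.226]
ee_rot: [0.175, -0.683, 0.183, 0.685]
contact_force: [0.1, -0.3, -0.6]
width: -0.0
```

```bash
python3 plan.py 147 .16
```

```text
pos [0.2057 0.5334 0.226 ] F [ 0.1 -0.3 -0.6] t 1.1 q [ 1.08  0.28  1.51  0.    1.36 -1.55] w -7.771030824611926e-07
polar deg 129.33 r 0.542
target [0.442 0.184 0.16 ] dp mm [  68.3  188.5 -377. ] units [ 0.569  1.571 -3.142]
(1, array([-1.763e+02,  1.000e+00, -1.000e-01]), array([-1.959e+00,  1.100e-02, -1.000e-03]))
(-1, array([ 3.7, -0. , -0.7]), array([ 0.041, -0.   , -0.007]))
[[-0.005 -0.489 -0.872]
 [-0.01  -0.872  0.489]
 [-1.     0.011 -0.   ]]
```

arm_command(
  series=[
    {"dp": [0.05,0.19,-0.38],"angular": [0.005,0,0],"gripper": 0},
    {"dp": [0.05,0.19,-0.38],"angular": [0.005,0,0],"gripper": 0},
    {"dp": [0.05,0.19,-0.38],"angular": [0.005,0,0],"gripper": 0},
    {"dp": [0.05,0.19,-0.38],"angular": [0.005,0,0],"gripper": 0},
    {"dp": [0.05,0.19,-0.38],"angular": [0.005,0,0],"gripper": 0},
    {"dp": [0.05,0.19,-0.38],"angular": [0.005,0,0],"gripper": 0},
    {"dp": [0.05,0.19,-0.38],"angular": [0.005,0,0],"gripper": 0},
    {"dp": [0.0,0.19,-0.38],"angular": [0.005,0,0],"gripper": 0},
  ],
)

```text
clock: 2.1
position: [0.4294, 0.1824, 0.1819]
ee_rot: [0.193, -0.677, 0.202, 0.68]
contact_force: [0.9, 0.2, -0.4]
width: 0.0003
```

```bash
python3 plan.py 147 .16
```

```text
pos [0.4294 0.1824 0.1819] F [ 0.9  0.2 -0.4] t 2.1 q [ 0.26  0.15  1.8  -0.01  1.2  -2.31] w 0.00033515879305588036
polar deg 150.3 r 0.1379
target [0.442 0.184 0.16 ] dp mm [21.8 -8.1 -9.7] units [ 0.182 -0.068 -0.081]
(1, array([-1.795e+02,  1.200e+00,  1.000e-01]), array([-1.994e+00,  1.300e-02,  1.000e-03]))
(-1, array([ 0.5,  0. , -0.7]), array([ 0.006,  0.   , -0.008]))
[[-0.008 -0.537 -0.844]
 [-0.011 -0.844  0.537]
 [-1.     0.013  0.001]]
```

arm_command(
  series=[
    {"dp": [0.09,-0.034,-0.04],"angular": [0,0,-0.008],"gripper": 0},
    {"dp": [0.09,-0.034,-0.04],"angular": [0,0,0],"gripper": 0},
    {"dp": [0,0,0],"angular": [0,0,0],"gripper": 0},
    {"dp": [0.15,0,0],"angular": [0,0,0],"gripper": 0},
    {"dp": [0.15,0,0],"angular": [0,0,0],"gripper": 0},
    {"dp": [0.15,0,0],"angular": [0,0,0],"gripper": 0},
    {"dp": [0.15,0,0],"angular": [0,0,0],"gripper": 0},
    {"dp": [0.1,0,0],"angular": [0,0,0],"gripper": 0},
  ],
)

```text
clock: 3.1
position: [0.4401, 0.1892, 0.0729]
ee_rot: [0.196, -0.679, 0.195, 0.68]
contact_force: [0.0, -0.8, -0.2]
width: 0.0002
```

```bash
python3 plan.py 147 .063
python3 - <<'E'
from h import *
I=[get_image("top")["image"][150:300,150:310],get_image("scene")["image"][90:240,190:350]]
cv2.imwrite("pics/near.png",np.hstack([cv2.resize(i,(400,375),interpolation=cv2.INTER_CUBIC) for i in I]))
E
```

```text
pos [0.4401 0.1892 0.0729] F [ 0.  -0.8 -0.2] t 3.1 q [ 0.26  0.28  1.94  0.    0.92 -2.32] w 0.00022314336923734174
polar deg 145.47 r 0.1324
target [0.442 0.184 0.063] dp mm [ 9.9  3.6 -4.4] units [ 0.083  0.03  -0.036]
(1, array([-1.791e+02, -1.000e-01,  2.000e-01]), array([-1.99e+00, -1.00e-03,  2.00e-03]))
(-1, array([0.9, 0.1, 0.1]), array([0.01 , 0.002, 0.001]))
[[-0.001 -0.532 -0.847]
 [ 0.002 -0.847  0.532]
 [-1.    -0.001  0.002]]
```

View pics/near.png

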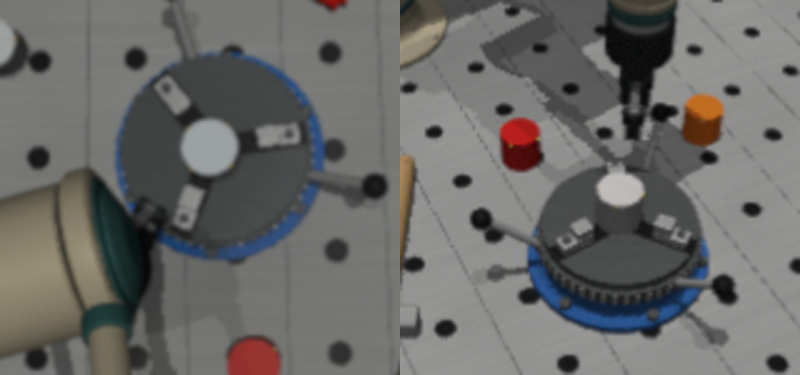

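arm_command(
  series=[
    {"dp": [0.08,0,-0.04],"angular": [0,0,0],"gripper": 0},
    {"dp": [0,0,0],"angular": [0,0,0],"gripper": 0},
    {"dp": [0,-0.035,0],"angular": [0.022,0,0],"gripper": 0},
    {"dp": [0,-0.035,0],"angular": [0.022,0,0],"gripper": 0},
    {"dp": [0,-0.035,0],"angular": [0.022,0,0],"gripper": 0},
    {"dp": [0,-0.035,0],"angular": [0.022,0,0],"gripper": 0},
    {"dp": [0,-0.035,0],"angular": [0.022,0,0],"gripper": 0},
    {"dp": [0,-0.035,0],"angular": [0.022,0,0],"gripper": 0},
  ],
)

```text
clock: 4.2
position: [0.4562, 0.202, 0.064]
ee_rot: [0.263, -0.652, 0.27, 0.657]
contact_force: [-2.4, -1.6, 0.6]
width: 0.0004
```

```bash
python3 plan.py 130 .063
```

```text
pos [0.4562 0.202  0.064 ] F [-2.4 -1.6  0.6] t 4.2 q [ 0.28  0.33  1.9  -0.    0.93 -2.09] w 0.00037613930751744564
polar deg 136.61 r 0.1279
target [0.467 0.212 0.063] dp mm [  0.8 -14.8  -0.6] units [ 0.007 -0.123 -0.005]
(1, array([-174.3,    1. ,    0.2]), array([-1.937,  0.012,  0.002]))
(-1, array([ 5.7,  0.1, -0.7]), array([ 0.063,  0.001, -0.008]))
[[-0.01  -0.699 -0.715]
 [-0.007 -0.715  0.699]
 [-1.     0.012  0.003]]
```

arm_command(
  series=[
    {"dp": [0,-0.06,-0.002],"angular": [0.035,0,0],"gripper": 0},
    {"dp": [0,-0.06,-0.002],"angular": [0.035,0,0],"gripper": 0},
    {"dp": [0,-0.06,-0.002],"angular": [0.035,0,0],"gripper": 0},
    {"dp": [0,-0.06,-0.002],"angular": [0.035,0,0],"gripper": 0},
    {"dp": [0,-0.06,-0.002],"angular": [0.035,0,0],"gripper": 0},
    {"dp": [0,-0.06,-0.002],"angular": [0.035,0,0],"gripper": 0},
    {"dp": [0,-0.06,-0.002],"angular": [0.035,0,0],"gripper": 0},
    {"dp": [0,-0.06,-0.002],"angular": [0.035,0,0],"gripper": 0},
  ],
)

```text
clock: 5.2
position: [0.4951, 0.2297, 0.0653]
ee_rot: [0.398, -0.571, 0.417, 0.584]
contact_force: [-4.0, -0.4, 2.7]
width: -0.0002
```

```bash
python3 plan.py 100 .063
```

```text
pos [0.4951 0.2297 0.0653] F [-4.  -0.4  2.7] t 5.2 q [ 0.31  0.39  1.78 -0.    1.   -1.6 ] w -0.00015378754745821416
polar deg 115.09 r 0.1276
target [0.527 0.24  0.063] dp mm [  1.2 -33.6  -0.8] units [ 0.01  -0.28  -0.007]
(1, array([-170.4,    2.8,   -0.3]), array([-1.893,  0.031, -0.004]))
(-1, array([ 9.6, -0.2, -1.9]), array([ 0.107, -0.003, -0.021]))
[[-0.031 -0.942 -0.336]
 [-0.012 -0.335  0.942]
 [-0.999  0.033 -0.001]]
```

arm_command(
  series=[
    {"dp": [0.005,-0.06,-0.002],"angular": [0.028,0,-0.01],"gripper": 0},
    {"dp": [0,-0.06,-0.002],"angular": [0.028,0,-0.01],"gripper": 0},
    {"dp": [0,-0.06,-0.002],"angular": [0.028,0,0],"gripper": 0},
    {"dp": [0,-0.06,-0.002],"angular": [0.028,0,0],"gripper": 0},
    {"dp": [0,-0.06,-0.002],"angular": [0.028,0,0],"gripper": 0},
    {"dp": [0,-0.06,-0.002],"angular": [0.028,0,0],"gripper": 0},
    {"dp": [0,-0.06,-0.002],"angular": [0.028,0,0],"gripper": 0},
    {"dp": [0,-0.06,-0.002],"angular": [0.028,0,0],"gripper": 0},
  ],
)

```text
clock: 6.2
position: [0.5409, 0.2392, 0.0661]
ee_rot: [0.5, -0.488, 0.512, 0.5]
contact_force: [-4.6, 0.9, 1.7]
width: 0.0004
```

```bash
python3 plan.py 80 .063
```

```text
pos [0.5409 0.2392 0.0661] F [-4.6  0.9  1.7] t 6.2 q [ 0.29  0.44  1.69  0.01  1.03 -1.26] w 0.00035269125068833373
polar deg 93.8 r 0.1254
target [0.571 0.24  0.063] dp mm [  2.4 -30.6   1.7] units [ 0.02  -0.255  0.014]
(1, array([-171.4,    2.1,   -0.2]), array([-1.905,  0.023, -0.002]))
(-1, array([ 8.6, -0.1, -1.4]), array([ 0.095, -0.002, -0.015]))
[[-0.024 -0.999  0.025]
 [ 0.     0.025  1.   ]
 [-1.     0.024 -0.001]]
```

arm_command(
  series=[
    {"dp": [0.005,-0.05,0.003],"angular": [0.025,0,-0.01],"gripper": 0},
    {"dp": [0.005,-0.05,0.003],"angular": [0.025,0,-0.005],"gripper": 0},
    {"dp": [0.005,-0.05,0.003],"angular": [0.025,0,0],"gripper": 0},
    {"dp": [0,-0.05,0.003],"angular": [0.025,0,0],"gripper": 0},
    {"dp": [0,-0.05,0],"angular": [0.025,0,0],"gripper": 0},
    {"dp": [0,-0.05,0],"angular": [0.025,0,0],"gripper": 0},
    {"dp": [0,-0.03,0],"angular": [0.015,0,0],"gripper": 0},
    {"dp": [0,-0.03,0],"angular": [0.015,0,0],"gripper": 0},
  ],
)

```text
clock: 7.2
position: [0.5409, 0.2394, 0.0683]
ee_rot: [0.551, -0.394, 0.596, 0.433]
contact_force: [-5.9, 2.9, 2.3]
width: 0.0003
```

```bash
python3 plan.py 70 .063
```

```text
pos [0.5409 0.2394 0.0683] F [-5.9  2.9  2.3] t 7.2 q [ 0.28  0.47  1.64  0.03  1.11 -0.98] w 0.0003328365652517977
polar deg 93.78 r 0.1256
target [0.593 0.234 0.063] dp mm [  0.9 -51.3  11.7] units [ 0.008 -0.427  0.098]
(1, array([-178.3,    7.3,   -1.8]), array([-1.981,  0.081, -0.021]))
(-1, array([ 1.6, -1.2, -4.7]), array([ 0.018, -0.013, -0.052]))
[[-0.084 -0.945  0.315]
 [ 0.007  0.316  0.949]
 [-0.996  0.082 -0.02 ]]
```

Run:
```python
from h import *
I=[get_image("top")["image"][140:290,150:310],get_image("scene")["image"][90:240,190:350]]
cv2.imwrite("pics/mid.png",np.hstack([cv2.resize(i,(400,375),interpolation=cv2.INTER_CUBIC) for i in I]))
```

```text
(no output)
```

View pics/mid.png

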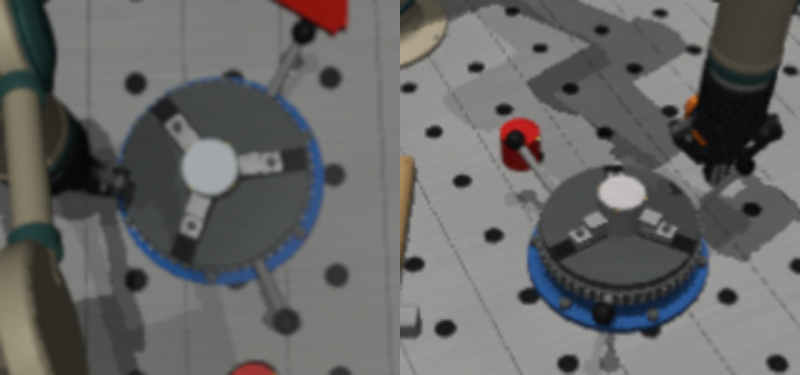

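Run:
```python
from h import *
import pickle
d={n:get_image(n) for n in("top","scene")};pickle.dump(d,open("d1.pkl","wb"))
C=np.array([.5492,.1141])
def blob(n,u,v):
    g=d[n]["image"].max(2);w=g[v-9:v+10,u-9:u+10];m=(w<40).astype(np.uint8)
    N,l,s,c=cv2.connectedComponentsWithStats(m);i=1+np.argmin(np.hypot(*(c[1:]-9).T)-0.1*s[1:,4]**.5);return c[i]+[u-9,v-9],s[i,4]
for n,u,v in(("top",150+303/2.5,140+32/2.5),("top",150+286/2.5,140+321/2.5),("scene",190+115/2.5,90+138/2.5),("scene",190+203/2.5,90+313/2.5)):
    b,a=blob(n,int(u),int(v));P=onz(d[n],view(d[n]),*b,.1);q=P[:2]-C;print(n,b,a,P.round(4),np.hypot(*q),np.degrees(np.arctan2(q[1],q[0])))
g=d["top"];hsv=cv2.cvtColor(g["image"],cv2.COLOR_BGR2HSV);m=((hsv[...,2]>125)&(hsv[...,1]<40)).astype(np.uint8)
k=np.zeros_like(m);cv2.circle(k,(233,207),13,1,-1);h=cv2.findNonZero(m*k);c=h.mean(0)[0];print("tube",c,len(h),onz(g,view(g),*c,.114))
cv2.imwrite("pics/z.png",np.hstack([cv2.resize(d["top"]["image"][170:250,195:275],(400,400),interpolation=cv2.INTER_CUBIC),cv2.resize(d["scene"]["image"][150:220,240:310],(400,400),interpolation=cv2.INTER_CUBIC)]))
print(get_state()["contact_force"],get_state()["moment"])
```

```text
top [271.21666667 152.08333333] 60 [0.6735 0.0268 0.1   ] 0.15187785340907242 -35.08804944278649Traceback (most recent call last):
  File "<stdin>", line 9, in <module>
  File "<stdin>", line 7, in blob
    return _wrapfunc(a, 'argmin', axis=axis, out=out, **kwds)
    return bound(*args, **kwds)
ValueError: attempt to get argmin of an empty sequence
```

Run:
```python
from h import *
import pickle
d=pickle.load(open("d1.pkl","rb"))
cv2.imwrite("pics/z.png",np.hstack([cv2.resize(d["top"]["image"][160:260,180:280],(400,400),interpolation=cv2.INTER_CUBIC),cv2.resize(d["scene"]["image"][130:230,235:335],(400,400),interpolation=cv2.INTER_CUBIC)]))
g=d["top"];V=view(g)
for im,z in (("top",.114),("scene",.114)):
    g=d[im];c=proj(g,view(g),[.5492,.1141,z]);print(im,c)
s=get_state();print(s["contact_force"],s["moment"],s["effort"],s["position"])
```

```text
top (np.float64(233.35063653212882), np.float64(206.11578517355318))
scene (np.float64(278.70210974215877), np.float64(166.9449452007304))
[-6.12324047  2.05123405  4.55718184] [0.54726544 0.99806699 0.09767927] [ -3.082617   -45.87631702 -22.31704831  -1.2209877   -1.6907395
   0.09321753] [0.5409992  0.23942405 0.06832656]
```

View pics/z.png

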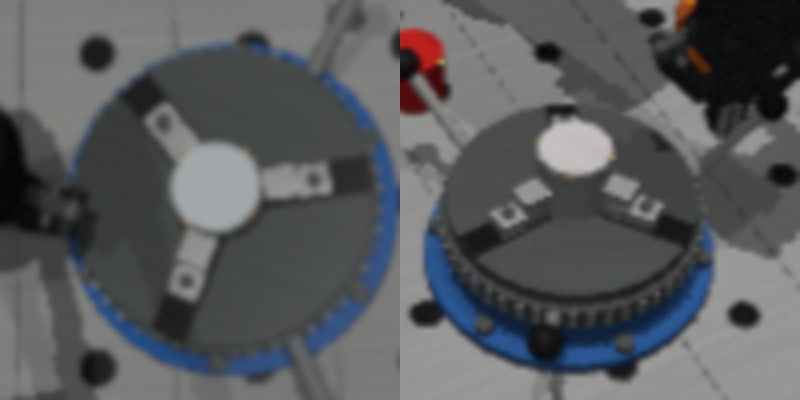

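Run:
```python
from h import *
import pickle
C=np.array([.5492,.1141])
for f,pts in(("d0.pkl",[(130+375/4,130+447/4),(130+560/4,130+292/4),(130+340/4,130+205/4)]),("d1.pkl",[(180+180/4,160+300/4),(180+332/4,160+180/4),(180+157/4,160+107/4)])):
    g=pickle.load(open(f,"rb"))["top"]
    for u,v in pts:
        for z in(.08,.092): q=onz(g,view(g),u,v,z)[:2]-C;print(f,z,(1000*np.hypot(*q)).round(1),np.degrees(np.arctan2(q[1],q[0])).round(1),end=" | ")
        print()
g=pickle.load(open("d1.pkl","rb"))
for n,p in(("top",(180+215/4,160+187/4)),("scene",(235+575/4,130+148/4))): print(onz(g[n],view(g[n]),*p,.114))
```

```text
d0.pkl 0.08 81.0 161.2 | d0.pkl 0.092 80.9 162.2 | 
d0.pkl 0.08 81.9 -83.5 | d0.pkl 0.092 81.6 -84.6 | 
d0.pkl 0.08 78.2 35.3 | d0.pkl 0.092 75.3 35.3 | 
d1.pkl 0.08 65.7 159.4 | d1.pkl 0.092 65.7 160.7 | 
d1.pkl 0.08 65.4 -85.5 | d1.pkl 0.092 65.4 -86.9 | 
d1.pkl 0.08 61.7 35.0 | d1.pkl 0.092 59.0 35.0 | 
[0.547768   0.11323615 0.114     ]
[0.66760163 0.35802135 0.114     ]
```

The jaws' outer ends have come from about 81 mm to 64 mm, so the faces are now at about 26 mm. The ring did not start at 0, and it has already stopped on a centred tube. Ring force so far was 6–7 N, so next comes a deliberate firm push, increased gradually.

arm_command(
  series=[
    {"dp": [0,-0.03,0.007],"angular": [0,0,0],"gripper": 0},
    {"dp": [0,-0.035,0.008],"angular": [0,0,0],"gripper": 0},
    {"dp": [0,-0.04,0.01],"angular": [0,0,0],"gripper": 0},
    {"dp": [0,-0.045,0.01],"angular": [0,0,0],"gripper": 0},
    {"dp": [0,-0.05,0.01],"angular": [0,0,0],"gripper": 0},
    {"dp": [0,-0.05,0.01],"angular": [0,0,0],"gripper": 0},
    {"dp": [0,-0.05,0.01],"angular": [0,0,0],"gripper": 0},
    {"dp": [0,-0.05,0.01],"angular": [0,0,0],"gripper": 0},
  ],
)

```text
clock: 8.4
position: [0.5402, 0.2383, 0.0695]
ee_rot: [0.525, -0.373, 0.618, 0.451]
contact_force: [-12.3, 1.0, 9.0]
width: 0.0001
```

```bash
python3 plan.py 93 .063
```

```text
pos [0.5402 0.2383 0.0695] F [-12.3   1.    9. ] t 8.4 q [ 0.26  0.51  1.58  0.06  1.22 -1.01] w 0.00011889897688320813
polar deg 94.16 r 0.1245
target [0.543 0.242 0.063] dp mm [ 6.  -2.1  4.5] units [ 0.05  -0.017  0.037]
(1, array([158.1, -13.8,   0.9]), array([ 1.756, -0.154,  0.01 ]))
(-1, array([-21.4,  -0.6,  -9.9]), array([-0.237, -0.007, -0.11 ]))
[[-0.171 -0.935  0.312]
 [ 0.012  0.315  0.949]
 [-0.985  0.166 -0.042]]
```

arm_command(
  series=[
    {"dp": [0,-0.04,0.01],"angular": [-0.02,0,-0.03],"gripper": 0},
    {"dp": [0,-0.045,0.01],"angular": [-0.02,0,-0.03],"gripper": 0},
    {"dp": [0,-0.045,0.01],"angular": [-0.02,0,-0.03],"gripper": 0},
    {"dp": [0,-0.05,0.01],"angular": [-0.02,0,-0.03],"gripper": 0},
    {"dp": [0,-0.055,0.01],"angular": [0,0,-0.02],"gripper": 0},
    {"dp": [0,-0.055,0.01],"angular": [0,0,-0.02],"gripper": 0},
    {"dp": [0,-0.055,0.01],"angular": [0,0,-0.02],"gripper": 0},
    {"dp": [0,-0.055,0.01],"angular": [0,0,-0.02],"gripper": 0},
  ],
)

```text
clock: 9.4
position: [0.5429, 0.2362, 0.067]
ee_rot: [0.545, -0.477, 0.547, 0.42]
contact_force: [-12.0, 2.2, 6.0]
width: 0.0003
```

```bash
python3 plan.py 93 .063
```

```text
pos [0.5429 0.2362 0.067 ] F [-12.    2.2   6. ] t 9.4 q [ 0.34  0.43  1.72 -0.09  0.97 -0.98] w 0.0002768214992205553
polar deg 92.98 r 0.1222
target [0.543 0.242 0.063] dp mm [3.6 1.7 5.8] units [0.03  0.014 0.048]
(1, array([165.7,   4.4,   5.1]), array([1.841, 0.049, 0.056]))
(-1, array([-14.1,  -3.5,   3.1]), array([-0.157, -0.039,  0.034]))
[[ 0.049 -0.98   0.195]
 [-0.064  0.191  0.979]
 [-0.997 -0.06  -0.054]]
```

arm_command(
  series=[
    {"dp": [0,-0.055,0.02],"angular": [-0.02,0,0],"gripper": 0},
    {"dp": [0,-0.06,0.02],"angular": [-0.02,0,0],"gripper": 0},
    {"dp": [0,-0.065,0.02],"angular": [-0.02,0,0],"gripper": 0},
    {"dp": [0,-0.07,0.02],"angular": [-0.02,0,0],"gripper": 0},
    {"dp": [0,-0.075,0.01],"angular": [0,0,-0.01],"gripper": 0},
    {"dp": [0,-0.075,0.01],"angular": [0,0,-0.01],"gripper": 0},
    {"dp": [0,-0.075,0.01],"angular": [0,0,-0.01],"gripper": 0},
    {"dp": [0,-0.075,0.01],"angular": [0,0,-0.01],"gripper": 0},
  ],
)

```text
clock: 10.4
position: [0.5431, 0.2345, 0.0679]
ee_rot: [0.49, -0.5, 0.544, 0.463]
contact_force: [-17.2, -0.1, 12.9]
width: -0.0
```

```bash
python3 plan.py 100 .067
```

```text
pos [0.5431 0.2345 0.0679] F [-17.2  -0.1  12.9] t 10.4 q [ 0.34  0.46  1.66 -0.09  1.08 -1.12] w -2.5208164159346686e-05
polar deg 92.88 r 0.1206
target [0.527 0.24  0.067] dp mm [ 0.7 16.5  4.5] units [0.006 0.138 0.038]
(1, array([165.7,  -2.1,   7.5]), array([ 1.841, -0.024,  0.083]))
(-1, array([-14.1,  -5.2,  -1.5]), array([-0.157, -0.057, -0.016]))
[[-0.021 -0.997  0.071]
 [-0.091  0.072  0.993]
 [-0.996  0.014 -0.092]]
```

17 N tangential with the ring stationary, so the clamp is firm. Now I back off, then lift away.

arm_command(
  series=[
    {"dp": [0,0.06,0.02],"angular": [0,0,0],"gripper": 0},
    {"dp": [0,0.1,0.03],"angular": [0,0,0],"gripper": 0},
    {"dp": [0,0.1,0.03],"angular": [0,0,0],"gripper": 0},
    {"dp": [-0.2,0.02,0.1],"angular": [0,0,0],"gripper": 0},
    {"dp": [-0.4,0,0.2],"angular": [0,0,0],"gripper": 0},
    {"dp": [-0.4,0,0.3],"angular": [0,0,0],"gripper": 0},
    {"dp": [-0.3,0.1,0.4],"angular": [0,0,0],"gripper": 0},
    {"dp": [-0.1,0.1,0.4],"angular": [0,0,0],"gripper": 0},
  ],
)

```text
clock: 11.4
position: [0.4994, 0.4337, 0.2246]
ee_rot: [0.492, -0.498, 0.545, 0.461]
contact_force: [0.9, -0.3, -0.2]
width: 0.0002
```

Run:
```python
from h import *
import pickle
s=get_state();print(s["position"],s["contact_force"],s["clock"])
d={n:get_image(n) for n in("top","scene")};pickle.dump(d,open("d2.pkl","wb"))
for n in d:print(n,proj(d[n],view(d[n]),[.5492,.1141,.114]))
cv2.imwrite("pics/end.png",np.hstack([cv2.resize(d["top"]["image"][130:280,150:300],(400,400),interpolation=cv2.INTER_CUBIC),cv2.resize(d["scene"]["image"][130:230,228:328],(400,400),interpolation=cv2.INTER_CUBIC)]))
d0=pickle.load(open("d0.pkl","rb"))
C=[]
for f in(d0,d):
    g=f["top"];h=g["image"].max(2);m=(h>115).astype(np.uint8);k=np.zeros_like(m);cv2.circle(k,(234,207),13,1,-1)
    p=cv2.findNonZero(m*k);(c,r)=cv2.minEnclosingCircle(p);print("tube",c,r,onz(g,view(g),*c,.114))
    for nm,x,y in(("spare",147,168),("magnet",272,131),("ham",340,250)):
        w=[q["top"]["image"][y-14:y+15,x-14:x+15].astype(int) for q in(d0,f)];print(nm,np.abs(w[0]-w[1]).mean().round(2))
```

```text
[0.49941105 0.43371487 0.2245545 ] [ 0.94839363 -0.26292412 -0.1891898 ] 11.4
top (np.float64(233.35063653212882), np.float64(206.11578517355318))
scene (np.float64(278.70210974215877), np.float64(166.9449452007304))
tube (233.30133056640625, 208.2880859375) 11.046724319458008 [0.54438006 0.11427342 0.114     ]
spare 0.0
magnet 0.0
ham 0.0
tube (234.0, 207.0) 13.000100135803223 [0.54719841 0.11269121 0.114     ]
spare 2.41
magnet 1.69
ham 2.11
```

View pics/end.png

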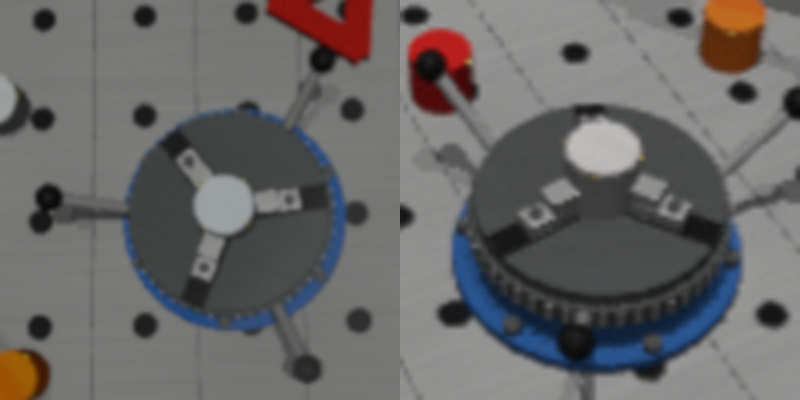

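The picture shows the tube at the axis (top crop (223,205) against (222,203) predicted for the axis). All three jaws are drawn up to it, the neighbours are where they were, and the hand is clear. Handing in.

```bash
python3 -c "
from rig import sign_off;print(sign_off())"
```

```text
the job is handed in; nothing more can be done
None
```

The tube is clamped and the job is handed in. It took about 11.5 s of robot time. With closed fingers I pushed the third spoke clockwise about 49° until the ring stopped. I then held the push at about 12 N, raised it to about 17 N tangential, backed off and lifted clear.

**Checks that passed**
- **Jaws:** their outer ends moved from about 81 mm to 64 mm from the axis, so the faces are at about 26 mm. All three look drawn up to the tube.
- **Tube position:** the tube's top centre lies about 1 px from the projected chuck axis, roughly 2 mm and within calibration error.
- **Clear of the scene:** the force with the hand away is under 1 N, which is within noise. The spare tube, magnet and hammer look unmoved.

**Checks that disagreed or fell short**
- **Ring start angle:** I assumed it started at 0, but the jaw positions put it near 0.4 rad. The ring therefore stopped earlier than I expected, and I took that for a jam at first.
- **Tool tilt:** the tool tilted up to about 10° while pushing against the stopped ring, and I corrected it.
- **Upward force:** the final push also showed about 13 N upward on the tool.
- **Jaw forces and centring:** I could not measure the jaw forces on the tube. A final automatic fit of the tube's outline hit the edge of its mask, so the centring result rests on the picture.

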